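# Find the hidden notch of the deck lock and open the drain hatch

### The arm

A 6-joint arm with a two-finger parallel gripper is mounted at the origin on the work surface. World frame = base frame: x ahead of the robot, y to its left, z up, the work surface at z = 0. Lengths are in mm, angles in degrees, forces in N, time in s.
With the tool pointing down it reaches from about 300 to 850 mm from the base axis. Payload 4.2 kg.
Tool frame: the origin (TCP) lies on the centre line of the jaws, within the pads' length; the fingertips stand 8 mm ahead of it and the grasp point (between the pads) lies 11 mm behind it; z points along the fingers, y is the line along which they close (so a half turn about z gives the same grasp; the last joint's range is limited). The gripper opens to 91 mm and grips with 3 to 60 N. Pads are 32 mm wide; open, the fingers measure 118 mm over their backs; the gripper's body (76 mm by 178 mm) begins 60 mm behind the grasp point.
Start: joints at [-72.766, 18.312, 89.639, -0, 72.044, -1.146], TCP at [181.316, -545.68, 221.976] pointing down, gripper open.
Joint ranges: [-177.97, 177.97], [-48.28, 115.42], [12.27, 149.76], [-77.06, 257.06], [2.81, 150.46], [-146.56, 146.56]. Speed limits (degrees/s): [147.25, 147.25, 180, 180, 180, 180].

### API

Orientations are given as [roll, pitch, yaw] about the fixed x, y, z axes, in that order (R = Rz(yaw) Ry(pitch) Rx(roll)).
In Python, from workcell import telemetry, eyes, ticket gives the robot as it stands. The module is installed in compiled form; this text tells all that it offers.
- The arm moves only by the shell command python3 -m crank 'ROWS' [OPENING] [FORCE]. ROWS is JSON, a list of rows, each an object of numbers: "dx", "dy", "dz": the shift along the world's x, y, z normalised to -1 to 1, where 1 is 80 cm; "yaw": the turn about the world's z normalised to -1 to 1, where 1 is 5 degrees. A call has 1 to 10 rows; each row shifts and turns the commanded pose from where the row before left it; what a row does not reach is not made up. A row lasts 1/8 s, in which the tool goes at most 62.5 mm and 10.7 degrees, less where a joint would pass 70% of its speed; a pose out of reach is approached as far as the arm can. A call with a number of a shift or a turn outside -1 to 1 is refused whole. A call with a gripper value outside its range is refused whole. OPENING is the opening, from 0 (shut) to 1 (fully open), set as the call begins (- or left out, the last holds). The fingers move at their own pace and stop on an object; FORCE is the grip in N (left out, the last holds). Time passes only in rows, so rows that do not move let the fingers close. It gives the time, the measured TCP pose, the force, the opening and the grip force at its end, in the units of the state.
- telemetry.state(): the state, without advancing time (a new reading comes with each control period).
- eyes.grab_frame(name): name is "side" or "top" or "wrist"; returns the picture (384x512x3 uint8, red, green, blue); there is no depth.
- eyes.calibration(name): a dict with "camera_matrix" (3x3 intrinsics, pixels), "world_from_camera" (4x4, takes a point from camera to world coordinates). Camera axes: x right, y down, z forward; pixel columns grow to the right and rows downward; lengths in mm; the calibration is good to about 2 mm. A picture is of the moment at which its call begins: read the wrist's pose just before it. calibration takes no time and is no camera call; for the wrist camera it gives the pose at the moment of the call.
- ticket.job_done(): hands the job in; it is judged then, once.
The state is a dict: "time_s": time; "qpos": joint angles; "qvel": joint speeds; "effort": joint torques, N m; "ee_pos": TCP position; "ee_rot": TCP orientation; "force": force on the tool from outside, world axes, zero at the start; "torque": the same for the moment, N m; "gripper_width": finger opening in mm; "gripper_force": force on a finger pad.
Only numpy, scipy, OpenCV 4.12 (cv2) and the standard library are available. Lean on these libraries where they do the work, as an engineer would, in place of code of your own. Each camera call takes 0.05 s, during which the arm holds its last target. There are 200 camera calls.

### The job

Open the drain hatch in the raised work deck. It is locked: turn the black knob clockwise, feeling for the point where it goes slack and drops into its hidden notch, and stop there; then flip up the hatch's recessed ring pull and lift the hatch by it until it stands well open on its stiff hinge (70 degrees or more). Let go, and do not disturb the things standing on the deck.

Things in the scene. Friction and masses are not known exactly. Their poses are not given: they have to be found in the camera images.
- deck_mid (a point): Middle of the top face of the raised metal deck, a fixed hollow box 330 mm long (its x) by 420 mm wide (its y), 65 mm high, on the bench. Its x axis points away from the robot, across the hatch from the knob to the hinge, y left, z up; all parts below are laid out in these axes. Place and yaw differ each time.
- knob_axis (a point): On the turning axis (deck z) of the black lock knob, 21 mm above the deck top, at deck x = -95 mm, y = 0. Round hub, radius 19 mm, up to 26 mm above the deck; on it a straight bar grip 12 mm thick, 8 to 34 mm above the deck, its long arm ending 58 mm from the axis, its short end 20 mm. The deck is clear within 100 mm but for a 4 mm high disc (radius 24 mm) under the hub.
- knob_arm (a point): Middle line of the knob's long arm, 45 mm from the axis, 21 mm above the deck. At knob = 0 the arm points to deck -y; clockwise it sweeps past deck -x (the robot's side) to deck +y. Steady turning takes 1 to 5 N here (fading when held still); slack at the notch, none; past its middle it stiffens at once to 10 to 20 N, which stays; 0.15 rad past it the lock shuts again. Turning back is possible.
- knob (a joint): Knob angle, rad, growing clockwise from above, stops at 0 and 3.1; starts between 0 and 0.4, stays where left. At one hidden angle, new each time, between 0.9 and 2.6, a sprung ball drops into a notch of the cam: some 0.35 rad before it the resistance vanishes and the knob runs ahead by itself and settles in the notch. Only there (within about 0.1 rad) is the hatch unlocked.
- hatch (a joint): Opening angle of the hatch, rad: 0 shut and flush, stop at 1.75. Locked, it lifts by less than 0.05 rad. The hinge is stiff (0.55 N m friction), so the 0.45 kg hatch stays at any angle.
- hatch_hinge (a point): Middle of the hatch's hinge line (along deck y), at deck top height, deck x = +135 mm, y = 0. The steel hatch plate is 170 mm long (from the hinge towards the knob), 180 mm wide, 5 mm thick, its top flush with the deck. A finger well sunk in it, 22 mm deep, 84 mm long and 86 mm wide, spans 74 to 158 mm from the hinge line.
- hatch_edge (a point): Middle of the hatch's free edge, top face, 170 mm from the hinge line.
- ring_bar (a point): Middle of the straight bar (64 mm, along deck y, on the knob's side) of the ring pull: a U-shaped bail of 8 mm round bar lying flat in the finger well, its axis 5 mm below the hatch top. Two side arms, 56 mm clear apart, run 45 mm towards the hinge to the pivot line, which is parallel to the hinge, 83 mm from it, 5 mm below the hatch top. Inside the U the well is empty.
- ring (a joint): Angle of the ring pull relative to the hatch, rad: 0 lying flat in the well, 1.57 standing square to the hatch, stop at 1.9. It swings freely and falls back when let go below about 1.5.
- flask_center (a point): Middle of a closed glass jar, 52 mm across, 110 mm high, standing on the deck beside the hatch (left or right): leave alone.
- tipbox_center (a point): Middle of a pipette tip box, about 87 by 62 by 58 mm, standing on the deck beside the hatch (left or right): leave alone.
- dishes_center (a point): Middle of a low stack of covered dishes, 54 mm across, 30 mm high, on the deck to one side of the knob: leave alone.

How it is judged:
By the outcome, as a careful person would: the job done as asked, in the order asked, and still so for the second after the job is handed in, with the robot touching nothing.
It also fails if it takes over 67 s, if anything falls off the work surface, if the arm or the gripper's body presses on something with over 40 N, if the wrist force passes 120 N, or if a joint passes its speed limit or range.

## Working session

There is one attempt and no reset: what is moved stays moved. The work goes in short steps, Python scripts to look and compute and a shell command to move; the robot and the scene stay as the last step left them, time stands still between calls to the robot, and variables do not carry over. Pictures are saved under pics/ and viewed, at most 10 in all, crops included, and the job is handed in when it is done.

```bash
mkdir -p pics
python3 - <<'E'
from workcell import telemetry, eyes
import cv2, numpy as np
print(telemetry.state())
ims=[]
for n in("top","side"):
    im=eyes.grab_frame(n); c=eyes.calibration(n); print(n,np.round(c["camera_matrix"],1).tolist(),np.round(c["world_from_camera"],3).tolist())
    cv2.imwrite(f"pics/{n}0.png",cv2.resize(im[:,:,::-1],(800,600),interpolation=cv2.INTER_CUBIC))
E
```

```text
{'time_s': 0.0, 'qpos': array([-7.27652138e+01,  1.83524785e+01,  8.97063497e+01,  1.26497942e-04,
        7.20424688e+01, -1.14787761e+00]), 'qvel': array([-0.01094574, -0.19741491, -0.01953518, -0.03167972, -0.06640374,
        0.05678229]), 'effort': array([ 4.42449837e-04, -4.12471175e+01, -2.31975245e+01,  7.27488846e-02,
        4.56984679e-02, -1.61383764e-04]), 'ee_pos': array([ 181.17276122, -545.20326255,  221.11224405]), 'ee_rot': array([-1.79898726e+02, -2.14951445e-03,  1.83826228e+01]), 'force': array([ 1.08557877, -0.1576031 , -0.38069006]), 'torque': array([ 0.01401719,  0.0223962 , -0.0358339 ]), 'gripper_force': 0.0, 'gripper_width': 91.3596123098248}
top [[368.3, 0.0, 259.4], [0.0, 368.3, 189.5], [0.0, 0.0, 1.0]] [[-0.027, -0.988, 0.15, 484.154], [-1.0, 0.027, 0.001, 11.77], [-0.005, -0.15, -0.989, 843.56], [0.0, 0.0, 0.0, 1.0]]
side [[484.6, 0.0, 253.2], [0.0, 484.6, 189.5], [0.0, 0.0, 1.0]] [[-0.935, -0.255, 0.246, 371.469], [-0.354, 0.63, -0.691, 606.117], [0.021, -0.733, -0.679, 703.934], [0.0, 0.0, 0.0, 1.0]]
```

View pics/top0.png

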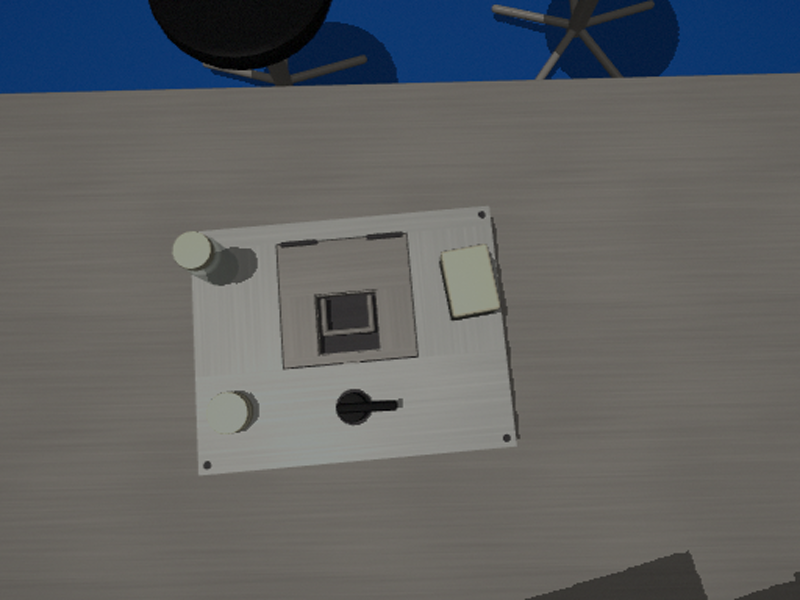

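View pics/side0.png

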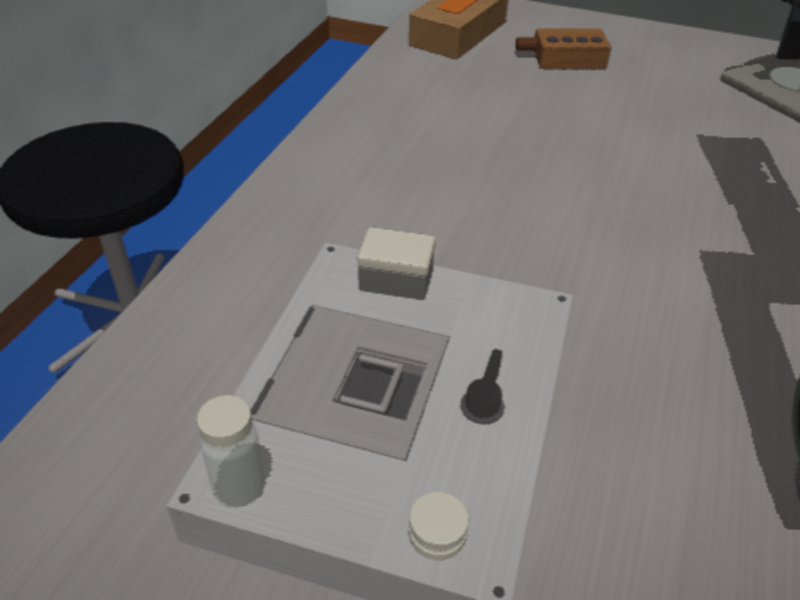

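The top view shows the deck corners at (490,207), (517,446) and (199,474), the hatch corners at (277,243), (407,233), (417,356) and (284,368), and the knob hub at (353,407) with its arm pointing right (deck -y). The jar is at far left, the dishes at near left and the tip box at right.

```bash
cat > h.py <<'E'
import numpy as np, cv2
from workcell import telemetry, eyes
from scipy.optimize import least_squares
def ray(name,uv,z,c=None):
    c=c or eyes.calibration(name); K=c["camera_matrix"];T=c["world_from_camera"]
    d=T[:3,:3]@np.linalg.solve(K,[uv[0],uv[1],1.]); o=T[:3,3]; return o+d*(z-o[2])/d[2]
def proj(name,P,c=None):
    c=c or eyes.calibration(name); T=np.linalg.inv(c["world_from_camera"]); p=c["camera_matrix"]@(T[:3,:3]@P+T[:3,3]); return p[:2]/p[2]
E
python3 - <<'E'
from h import *
# deck coords <-> 800x600 pixels
top=[((165,-210,0),(490,207)),((-165,-210,0),(517,446)),((-165,210,0),(199,474)),((135,90,0),(277,243)),((135,-90,0),(407,233)),((-35,-90,0),(417,356)),((-35,90,0),(284,368))]
side=[((-165,-210,0),(573,295)),((-35,-90,0),(449,336)),((-35,90,0),(406,458)),((135,-90,0),(313,306)),((135,90,0),(253,411)),((165,-210,0),(327,243)),((165,210,0),(172,506))]
def f(p,sets):
    a=p[2];R=np.array([[np.cos(a),-np.sin(a),0],[np.sin(a),np.cos(a),0],[0,0,1]]);r=[]
    for n,S in sets:
        for q,uv in S: r+=list(proj(n,R@np.array(q)+[p[0],p[1],65])-np.array(uv)*.64)
    return r
for sets in ([("top",top)],[("side",side)],[("top",top),("side",side)]):
    s=least_squares(f,[500,0,0],args=(sets,)); print(s.x[:2],np.degrees(s.x[2]),np.round(s.fun,1).tolist())
p=s.x;a=p[2];R=np.array([[np.cos(a),-np.sin(a)],[np.sin(a),np.cos(a)]])
for n,q in dict(knob=(-95,0),bar=(7,0),hinge=(135,0)).items(): print(n,p[:2]+R@q)
for n,uv,z in(("jar",(193,250),175),("box",(470,282),123),("dish",(231,412),95),("hub",(353,407),91),("armtip",(398,405),99)):
    P=ray("top",np.array(uv)*.64,z)[:2]; print(n,P,R.T@(P-p[:2]))
E
```

```text
[550.19952784  89.929366  ] 3.332888665349756 [0.2, -1.0, 0.0, 0.5, -0.7, 0.3, 0.4, 0.8, -0.2, 0.2, 0.3, -0.2, 0.1, -0.6]
[548.75958861  88.62147437] 3.834091954304091 [0.1, -1.0, 0.5, -0.2, 0.6, -0.4, 1.1, -0.8, -0.4, 3.4, -0.3, -0.9, -1.4, -1.1]
[549.29519564  89.34570205] 3.5739331443255713 [0.1, -1.0, 0.6, 0.4, -0.1, 1.2, 0.4, 1.4, -0.2, 0.5, 0.6, -0.0, 0.4, -0.0, 0.2, -0.5, 0.3, 0.1, -0.1, -0.2, 1.0, -0.8, -1.0, 3.3, -0.1, -0.9, -2.3, -1.4]
knob [454.47995241  83.42373851]
bar [556.28158198  89.78205726]
hinge [684.03264654  97.76112393]
jar [647.80670313 263.60231401] [109.18246154 167.7768578 ]
box [609.08457016 -70.44311807] [  49.71242653 -163.20511938]
dish [453.72311775 239.01061583] [-86.05662788 155.33146908]
hub [455.72920311  83.30188377] [-93.76077485  -0.19949162]
armtip [457.01787944  25.24738309] [-96.09351672 -58.22141895]
```

```bash
A='{"dx":0.0253,"dy":0.0488,"yaw":1}'; python3 -m crank '[{"dx":0.0253,"dy":0.0488,"yaw":1},{"dx":0.0253,"dy":0.0488,"yaw":1},{"dx":0.0253,"dy":0.0488,"yaw":1},{"dx":0.0253,"dy":0.0488,"yaw":1},{"dx":0.0253,"dy":0.0488,"yaw":1},{"dx":0.0253,"dy":0.0488,"yaw":1},{"dx":0.0253,"dy":0.0488,"yaw":1},{"dx":0.0253,"dy":0.0488,"yaw":1}]' 0 30
python3 -m crank '[{"dx":0.0253,"dy":0.0488,"yaw":1},{"dx":0.0253,"dy":0.0488,"yaw":1},{"dx":0.0253,"dy":0.0488,"yaw":1},{"dx":0.0253,"dy":0.0488,"yaw":1},{"dx":0.0253,"dy":0.0488,"yaw":1},{"dx":0.0253,"dy":0.0488,"yaw":1},{"dx":0.0253,"dy":0.0488,"yaw":1},{},{}]'
python3 - <<'E'
from h import *
c=eyes.calibration("wrist"); im=eyes.grab_frame("wrist")
print(c["world_from_camera"].round(3).tolist(),c["camera_matrix"].round(1).tolist())
cv2.imwrite("pics/w1.png",im[:,:,::-1])
E
```

```text
[[0.316, -0.922, -0.222, 243.513], [-0.949, -0.307, -0.073, -524.922], [-0.001, 0.234, -0.972, 383.688], [0.0, 0.0, 0.0, 1.0]] [[343.7, 0.0, 255.9], [0.0, 343.7, 192.1], [0.0, 0.0, 1.0]]validation failed for argument at $[0]...
validation failed for argument at $[0]...
```

View pics/w1.png

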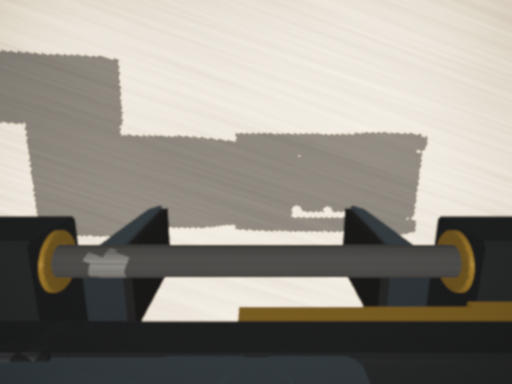

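The move was refused and nothing moved: the wrist view shows only the bench and the fingers. The rows probably need all four keys, so I'll give them all.

```bash
python3 -m crank '[{"dx":0.0253,"dy":0.0488,"dz":0,"yaw":1},{"dx":0.0253,"dy":0.0488,"dz":0,"yaw":1},{"dx":0.0253,"dy":0.0488,"dz":0,"yaw":1},{"dx":0.0253,"dy":0.0488,"dz":0,"yaw":1},{"dx":0.0253,"dy":0.0488,"dz":0,"yaw":1},{"dx":0.0253,"dy":0.0488,"dz":0,"yaw":1},{"dx":0.0253,"dy":0.0488,"dz":0,"yaw":1},{"dx":0.0253,"dy":0.0488,"dz":0,"yaw":1}]' 0 30
```

```text
time_s: 1.15
ee_pos: [343.6, -232.0, 221.9]
ee_rot: [180.0, -0.0, 58.5]
force: [0.8, -0.8, -0.4]
gripper_width: 14.0
gripper_force: 0.0
```

```bash
python3 -m crank '[{"dx":0.0253,"dy":0.0488,"dz":0,"yaw":1},{"dx":0.0253,"dy":0.0488,"dz":0,"yaw":1},{"dx":0.0253,"dy":0.0488,"dz":0,"yaw":1},{"dx":0.0253,"dy":0.0488,"dz":0,"yaw":1},{"dx":0.0253,"dy":0.0488,"dz":0,"yaw":1},{"dx":0.0253,"dy":0.0488,"dz":0,"yaw":1},{"dx":0.0253,"dy":0.0488,"dz":0,"yaw":1},{"dx":0,"dy":0,"dz":0,"yaw":0},{"dx":0,"dy":0,"dz":0,"yaw":0}]'
python3 - <<'E'
from h import *
c=eyes.calibration("wrist"); im=eyes.grab_frame("wrist")
for n,P in dict(knob=(454.5,83.4,91),armtip=(458,25.5,99),he1=(508.8,177,65),he2=(520,-2.6,65)).items(): print(n,proj("wrist",np.array(P,float),c))
cv2.imwrite("pics/w2.png",im[:,:,::-1])
E
```

```text
time_s: 2.28
ee_pos: [484.4, 39.6, 221.6]
ee_rot: [-179.9, 0.0, 93.4]
force: [-0.6, -0.9, -0.7]
gripper_width: 0.4
gripper_force: 0.0
knob [223.58583022 133.33249128]
armtip [224.28999018 202.26915621]
he1 [294.01054597  24.30579276]
he2 [289.69458546 224.37263925]
```

View pics/w2.png

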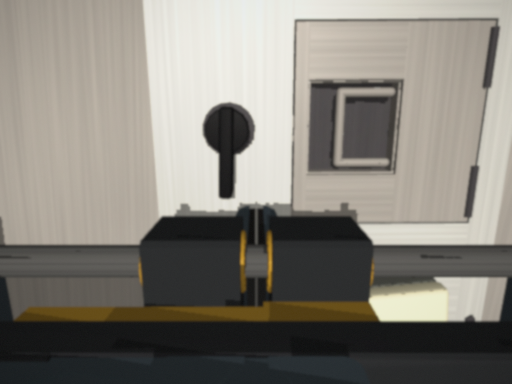

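The wrist view shows the hub at (228,130), the arm tip at (226,198) and the hatch edge from (296,19) to (291,222). That matches the prediction to within about 3 mm, so I take the axis as (457, 85.5). Next I lower the closed fingers behind the arm and compute the push path.

```bash
python3 -m crank '[{"dx":0,"dy":0,"dz":-0.057,"yaw":0},{"dx":0,"dy":0,"dz":-0.057,"yaw":0},{"dx":0,"dy":0,"dz":-0.057,"yaw":0},{"dx":0,"dy":0,"dz":0,"yaw":0}]'
cat >> h.py <<'E'
AX=np.array([457,85.5]); A0=np.radians(3.5)
def pt(k,b=19.5,r=45):
    a=A0-np.pi/2-k; u=np.array([np.cos(a),np.sin(a)]); t=np.array([u[1],-u[0]]); return AX+r*u-b*t
E
python3 - <<'E'
from h import *
prev=pt(0,27)
for i in range(0,29):
    k=np.radians(5*i); q=pt(k); print(5*i,round(k,2),q.round(1),((q-prev)/800).round(4)); prev=q
E
```

```text
time_s: 2.82
ee_pos: [481.9, 38.7, 82.9]
ee_rot: [-179.6, 0.0, 93.3]
force: [0.0, 0.1, 0.5]
gripper_width: 0.3
gripper_force: 0.0
0 0.0 [479.2  41.8] [-0.0094 -0.0006]
5 0.09 [475.3  40. ] [-0.0049 -0.0022]
10 0.17 [471.3  38.6] [-0.005  -0.0018]
15 0.26 [467.1  37.5] [-0.0052 -0.0013]
20 0.35 [462.9  36.8] [-0.0053 -0.0009]
25 0.44 [458.7  36.5] [-0.0053 -0.0004]
30 0.52 [454.4  36.5] [-0.0053  0.0001]
35 0.61 [450.1  36.9] [-0.0053  0.0005]
40 0.7 [445.9  37.7] [-0.0053  0.001 ]
45 0.79 [441.8  38.9] [-0.0052  0.0014]
50 0.87 [437.8  40.4] [-0.005   0.0019]
55 0.96 [433.9  42.2] [-0.0048  0.0023]
60 1.05 [430.2  44.4] [-0.0046  0.0027]
65 1.13 [426.8  46.9] [-0.0044  0.0031]
70 1.22 [423.5  49.7] [-0.0041  0.0035]
75 1.31 [420.5  52.7] [-0.0037  0.0038]
80 1.4 [417.8  56. ] [-0.0034  0.0041]
85 1.48 [415.4  59.6] [-0.003   0.0044]
90 1.57 [413.3  63.3] [-0.0026  0.0047]
95 1.66 [411.5  67.2] [-0.0022  0.0049]
100 1.75 [410.1  71.2] [-0.0018  0.005 ]
105 1.83 [409.   75.4] [-0.0013  0.0052]
110 1.92 [408.3  79.6] [-0.0009  0.0053]
115 2.01 [408.   83.8] [-0.0004  0.0053]
120 2.09 [408.   88.1] [0.0001 0.0053]
125 2.18 [408.4  92.4] [0.0005 0.0053]
130 2.27 [409.2  96.6] [0.001  0.0053]
135 2.36 [410.4 100.7] [0.0014 0.0052]
140 2.44 [411.9 104.7] [0.0019 0.005 ]
```

```bash
python3 -m crank '[{"dx":-0.004,"dy":0.002,"dz":0.002,"yaw":0},{"dx":-0.005,"dy":-0.0015,"dz":0,"yaw":-1},{"dx":-0.005,"dy":-0.0018,"dz":0,"yaw":-1},{"dx":-0.0052,"dy":-0.0013,"dz":0,"yaw":-1},{"dx":-0.0053,"dy":-0.0009,"dz":0,"yaw":-1},{"dx":-0.0053,"dy":-0.0004,"dz":0,"yaw":-1}]'; python3 -m crank '[{"dx":-0.0053,"dy":0.0001,"dz":0,"yaw":-1}]'
```

```text
time_s: 3.58
ee_pos: [464.6, 35.8, 89.8]
ee_rot: [179.4, -0.1, 68.3]
force: [1.9, -4.1, -1.1]
gripper_width: 0.4
gripper_force: 2.4
time_s: 3.7
ee_pos: [460.1, 35.6, 89.8]
ee_rot: [179.5, -0.1, 63.3]
force: [2.2, -5.2, 0.4]
gripper_width: 0.3
gripper_force: 2.6
```

```bash
python3 -m crank '[{"dx":-0.0053,"dy":0.0005,"dz":0,"yaw":-1},{"dx":-0.0053,"dy":0.001,"dz":0,"yaw":-1}]'
python3 - <<'E'
from h import *
print(telemetry.state()["force"])
c=eyes.calibration("wrist"); im=eyes.grab_frame("wrist"); cv2.imwrite("pics/w3.png",im[:,:,::-1])
for k in (30,35,40,45): print(k,proj("wrist",np.array([*pt(np.radians(k),0,58),99]),c), proj("wrist",np.array([*AX,99]),c))
E
```

```text
time_s: 3.95
ee_pos: [451.2, 36.6, 89.8]
ee_rot: [179.5, -0.2, 53.3]
force: [1.0, -6.8, 1.2]
gripper_width: 0.6
gripper_force: 2.7
[ 0.98649807 -6.76380671  1.17583327]
30 [226.48162579 277.62109601] [201.13908564 161.36186282]
35 [216.22608347 278.93231061] [201.13908564 161.36186282]
40 [205.87215072 279.41963602] [201.13908564 161.36186282]
45 [195.47970493 279.08036943] [201.13908564 161.36186282]
```

View pics/w3.png

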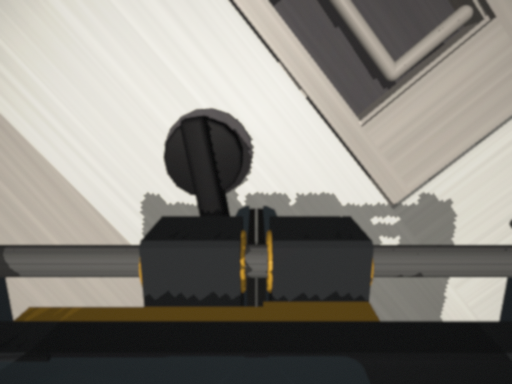

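The wrist view shows the arm running from the hub (203,155) to (213,210), so the knob is at about 0.55 rad, with the fist against it and its yaw slightly ahead. I carry on in small steps.

```bash
cat > st.py <<'E'
from h import *
s=telemetry.state(); d=s["ee_pos"][:2]-AX
k=-np.arctan2(d[1],d[0])+A0-np.pi/2+np.arctan2(19.5,45)
k=(k+np.pi)%(2*np.pi)-np.pi
a=A0-np.pi/2-k; u=np.array([np.cos(a),np.sin(a)]); t=np.array([u[1],-u[0]]); f=s["force"][:2]
print("kappa %.1f deg %.2f rad r %.1f yawk %.1f | resist %.1f radial %.1f"%(np.degrees(k),k,np.hypot(*d),93.5-s["ee_rot"][2],-f@t,f@u))
E
python3 -m crank '[{"dx":-0.0052,"dy":0.0014,"dz":0,"yaw":0},{"dx":-0.005,"dy":0.0019,"dz":0,"yaw":-1}]' >/dev/null; python3 st.py
```

```text
kappa 44.8 deg 0.78 rad r 47.6 yawk 45.2 | resist 4.4 radial 1.0
```

```bash
python3 -m crank '[{"dx":-0.0048,"dy":0.0023,"dz":0,"yaw":-0.5},{"dx":-0.0046,"dy":0.0027,"dz":0,"yaw":-1}]' >/dev/null; python3 st.py
```

```text
kappa 55.6 deg 0.97 rad r 47.0 yawk 52.7 | resist 5.6 radial 0.5
```

```bash
python3 -m crank '[{"dx":-0.0044,"dy":0.0031,"dz":0,"yaw":-1},{"dx":-0.0041,"dy":0.0035,"dz":0,"yaw":-1}]' >/dev/null; python3 st.py
```

```text
kappa 67.6 deg 1.18 rad r 46.7 yawk 62.8 | resist 0.2 radial -0.9
```

The resistance has dropped to zero, so I'll look.

```bash
python3 - <<'E'
from h import *
c=eyes.calibration("wrist"); im=eyes.grab_frame("wrist"); cv2.imwrite("pics/w4.png",im[:,:,::-1])
for k in (60,70,80,90): print(k,proj("wrist",np.array([*pt(np.radians(k),0,40),99]),c), proj("wrist",np.array([*AX,99]),c))
E
python3 st.py
```

```text
60 [227.98498531 243.02271763] [221.997235   158.55661394]
70 [213.16697527 242.48405418] [221.997235   158.55661394]
80 [198.56254235 239.53332286] [221.997235   158.55661394]
90 [184.54448842 234.22962565] [221.997235   158.55661394]
kappa 68.7 deg 1.20 rad r 46.9 yawk 62.9 | resist -0.6 radial 0.8
```

View pics/w4.png

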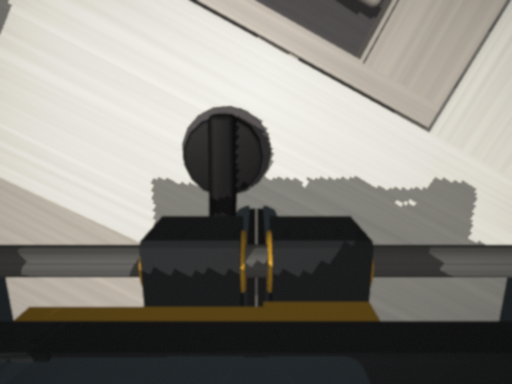

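The arm is vertical in the picture at column 222, about 65°, so it is still at the fist and only just slack. I make one small step.

```bash
python3 -m crank '[{"dx":-0.0037,"dy":0.0038,"dz":0,"yaw":-1}]' >/dev/null; python3 st.py
python3 - <<'E'
from h import *
c=eyes.calibration("wrist"); im=eyes.grab_frame("wrist"); cv2.imwrite("pics/w5.png",im[100:260,130:330,::-1])
for k in (60,70,80,90): print(k,proj("wrist",np.array([*pt(np.radians(k),0,35),99]),c)-[130,100], proj("wrist",np.array([*AX,99]),c)-[130,100])
E
python3 st.py
```

```text
kappa 73.2 deg 1.28 rad r 46.6 yawk 67.7 | resist 1.2 radial 0.6
60 [104.73836909 132.53780646] [93.09388883 58.40628   ]
70 [ 91.66597558 133.11342576] [93.09388883 58.40628   ]
80 [ 78.62411885 131.53226149] [93.09388883 58.40628   ]
90 [ 65.95060175 127.82766917] [93.09388883 58.40628   ]
kappa 73.8 deg 1.29 rad r 46.8 yawk 67.8 | resist -0.1 radial 0.0
```

View pics/w5.png

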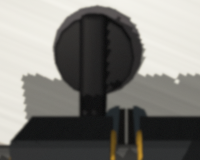

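The arm in the crop runs from (98,50) to (92,110), about 75°, roughly level with the fist. Time passes only in rows, so I hold still briefly to see whether it runs ahead by itself.

```bash
python3 -m crank '[{"dx":0,"dy":0,"dz":0,"yaw":0},{"dx":0,"dy":0,"dz":0,"yaw":0},{"dx":0,"dy":0,"dz":0,"yaw":0},{"dx":0,"dy":0,"dz":0,"yaw":0}]'; python3 st.py
python3 - <<'E'
from h import *
c=eyes.calibration("wrist"); im=eyes.grab_frame("wrist"); cv2.imwrite("pics/w6.png",im[:,:,::-1])
g=cv2.cvtColor(im,cv2.COLOR_RGB2GRAY)
def arm(f):
    g=cv2.imread(f,0); 
    for r in (200,204,208,212):
        row=g[r,150:300]; print(f,r,(np.where(row<50)[0]+150)[[0,-1]].tolist(),row[50:100:3].tolist())
arm("pics/w4.png"); arm("pics/w6.png")
for f in("w4","w6"):
    print()
for k in (60,70,80,90): print(k,proj("wrist",np.array([*pt(np.radians(k),0,32),99]),c), proj("wrist",np.array([*AX,99]),c))
E
```

```text
time_s: 5.48
ee_pos: [422.9, 53.0, 86.7]
ee_rot: [-180.0, 0.0, 25.9]
force: [0.0, 0.4, -0.2]
gripper_width: 0.4
gripper_force: 0.0
kappa 73.3 deg 1.28 rad r 47.1 yawk 67.6 | resist -0.4 radial -0.2
pics/w4.png 200 [210, 235] [129, 127, 126, 62, 16, 19, 21, 18, 18, 18, 17, 11, 72, 128, 128, 128, 127]
pics/w4.png 204 [210, 235] [127, 129, 128, 63, 13, 14, 16, 18, 15, 15, 15, 11, 82, 126, 128, 123, 121]
pics/w4.png 208 [210, 268] [127, 126, 125, 62, 16, 17, 15, 17, 14, 16, 17, 13, 79, 101, 62, 43, 50]
pics/w4.png 212 [210, 273] [126, 127, 126, 64, 14, 18, 18, 25, 19, 18, 15, 15, 44, 42, 40, 39, 36]
pics/w6.png 200 [208, 232] [129, 128, 91, 16, 16, 17, 18, 19, 19, 17, 12, 50, 124, 127, 129, 129, 128]
pics/w6.png 204 [208, 232] [126, 127, 87, 15, 17, 17, 18, 16, 17, 16, 15, 60, 125, 126, 125, 121, 120]
pics/w6.png 208 [207, 268] [127, 126, 74, 15, 17, 17, 18, 17, 19, 18, 14, 71, 124, 101, 61, 44, 49]
pics/w6.png 212 [207, 273] [126, 125, 63, 16, 33, 30, 17, 23, 31, 19, 12, 89, 101, 42, 41, 41, 36]


60 [233.51678459 226.2879035 ] [222.80819704 157.72408959]
70 [221.43025106 226.80613804] [222.80819704 157.72408959]
80 [209.37456738 225.32289365] [222.80819704 157.72408959]
90 [197.66566471 221.87050045] [222.80819704 157.72408959]
```

```bash
python3 -m crank '[{"dx":-0.0018,"dy":0.0020,"dz":0,"yaw":0}]' >/dev/null; python3 st.py;  python3 -m crank '[{"dx":0,"dy":0,"dz":0,"yaw":0}]' >/dev/null; python3 st.py
```

```text
kappa 75.7 deg 1.32 rad r 46.9 yawk 67.6 | resist 1.2 radial -1.2
kappa 76.1 deg 1.33 rad r 47.1 yawk 67.6 | resist -0.1 radial 0.5
```

```bash
python3 -m crank '[{"dx":-0.0018,"dy":0.0020,"dz":0,"yaw":0}]' >/dev/null; python3 st.py;  python3 - <<'E'
from h import *
im=eyes.grab_frame("wrist"); cv2.imwrite("pics/w7.png",im[:,:,::-1])
for f in("w6","w7"):
    g=cv2.imread(f"pics/{f}.png",0).astype(float)
    for r in (199,203,207):
        row=g[r]; i=np.arange(190,225); j=np.arange(222,245)
        L=np.interp(70,row[i][::-1],i[::-1]) if 0 else 190+np.argmax(row[190:225]<70); Rr=222+np.argmax(row[222:250]>70); print(f,r,L,Rr)
E
python3 st.py
```

```text
kappa 77.8 deg 1.36 rad r 46.8 yawk 67.6 | resist 4.7 radial -2.2
w6 199 207 234
w6 203 207 234
w6 207 207 234
w7 199 212 238
w7 203 211 237
w7 207 211 236
kappa 77.8 deg 1.36 rad r 46.8 yawk 67.6 | resist 3.8 radial -1.5
```

The force rises and now stays, so the fist has reached the notch's middle. I stop here, back the fist off, lift and look.

```bash
python3 -m crank '[{"dx":0.009,"dy":-0.008,"dz":0,"yaw":0},{"dx":0.009,"dy":-0.008,"dz":0,"yaw":0},{"dx":0,"dy":0,"dz":0.05,"yaw":0.5},{"dx":0,"dy":0,"dz":0.07,"yaw":1},{"dx":0,"dy":0,"dz":0.06,"yaw":1},{"dx":0,"dy":0,"dz":0,"yaw":1},{"dx":0,"dy":0,"dz":0,"yaw":1}]' 0.24
python3 - <<'E'
from h import *
c=eyes.calibration("wrist"); im=eyes.grab_frame("wrist"); cv2.imwrite("pics/w8.png",im[:,:,::-1])
s=eyes.grab_frame("top"); s=cv2.resize(s[200:320,120:340],None,fx=2.5,fy=2.5,interpolation=cv2.INTER_CUBIC)
out=np.zeros((700,560,3),np.uint8); out[:384,:512]=im; out[390:690,:550]=s; cv2.imwrite("pics/m8.png",cv2.resize(out[:,:,::-1],(480,600)))
print(telemetry.state()["ee_pos"])
for k in (70,75,80): print(k,proj("wrist",np.array([*pt(np.radians(k),0,58),99]),c), proj("wrist",np.array([*AX,99]),c))
E
```

```text
time_s: 6.82
ee_pos: [434.9, 43.2, 231.5]
ee_rot: [180.0, -0.1, 48.5]
force: [-0.3, 0.0, -0.2]
gripper_width: 22.0
gripper_force: 0.0
[434.60092501  43.17032041 230.86083748]
70 [214.61197269 192.81306577] [241.84926747 132.56395372]
75 [209.4483438  190.23573143] [241.84926747 132.56395372]
80 [204.50184014 187.22526517] [241.84926747 132.56395372]
```

View pics/w8.png

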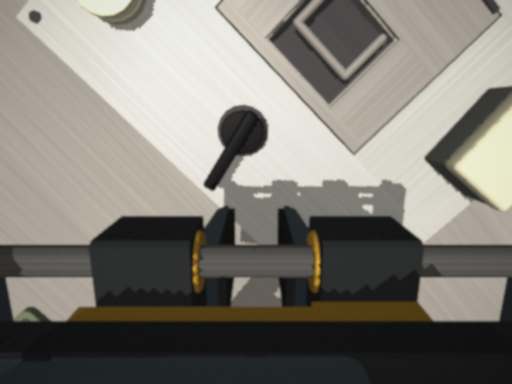

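The arm runs from the hub (243,130) to the tip (211,187), which puts the knob at about 75° (1.31 rad), seated in the notch. Now I go over the ring.

```bash
python3 -m crank '[{"dx":0.0172,"dy":0.0068,"dz":-0.005,"yaw":1},{"dx":0.0172,"dy":0.0068,"dz":-0.005,"yaw":1},{"dx":0.0172,"dy":0.0068,"dz":-0.005,"yaw":1},{"dx":0.0172,"dy":0.0068,"dz":-0.005,"yaw":1},{"dx":0.0172,"dy":0.0068,"dz":-0.005,"yaw":1},{"dx":0.0172,"dy":0.0068,"dz":-0.005,"yaw":1},{"dx":0.0172,"dy":0.0068,"dz":-0.005,"yaw":1},{"dx":0.0172,"dy":0.0068,"dz":-0.005,"yaw":1},{"dx":0.0172,"dy":0.0068,"dz":-0.005,"yaw":1},{"dx":0,"dy":0,"dz":0,"yaw":0}]' 0.24; python3 -m crank '[{"dx":0,"dy":0,"dz":0,"yaw":0}]';python3 - <<'E'
from h import *
c=eyes.calibration("wrist"); im=eyes.grab_frame("wrist"); cv2.imwrite("pics/w9.png",im[:,:,::-1])
R=np.array([[np.cos(A0),-np.sin(A0)],[np.sin(A0),np.cos(A0)]]); M=np.array([551.5,91.5])
for n,q,z in(("bar",(7,0),60),("hatchL",(-35,90),65),("wellL_knob",(-23,43),65),("wellR_knob",(-23,-43),65),("wellL_hinge",(61,43),65)): print(n,proj("wrist",np.array([*(M+R@q),z]),c))
E
```

```text
time_s: 8.18
ee_pos: [558.7, 92.4, 193.9]
ee_rot: [-179.9, -0.0, 93.3]
force: [-0.9, -0.2, 0.7]
gripper_width: 21.9
gripper_force: 0.0
time_s: 8.3
ee_pos: [557.8, 92.1, 194.6]
ee_rot: [-179.9, 0.0, 93.3]
force: [-0.0, 0.3, 0.3]
gripper_width: 21.7
gripper_force: 0.0
bar [256.60100443 185.29632958]
hatchL [204.37882449  78.23127986]
wellL_knob [220.80884169 136.8150146 ]
wellR_knob [223.44609459 233.24160342]
wellL_hinge [320.63645991 136.45563818]
```

View pics/w9.png

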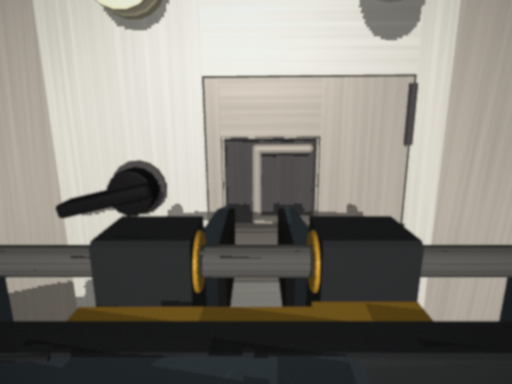

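The bar is at column 257 (predicted 256.6) and the hatch corner at (203,76) (predicted (204,78)), so we are aligned. I descend and grip the bar.

```bash
python3 -m crank '[{"dx":0,"dy":0,"dz":-0.05,"yaw":0},{"dx":0,"dy":0,"dz":-0.05,"yaw":0},{"dx":0,"dy":0,"dz":-0.04,"yaw":0},{"dx":0,"dy":0,"dz":-0.015,"yaw":0},{"dx":0,"dy":0,"dz":0,"yaw":0},{"dx":0,"dy":0,"dz":-0.006,"yaw":0},{"dx":0,"dy":0,"dz":-0.006,"yaw":0},{"dx":0,"dy":0,"dz":0,"yaw":0}]'; python3 -m crank '[{"dx":0,"dy":0,"dz":0,"yaw":0}]'
```

```text
time_s: 9.35
ee_pos: [558.2, 92.4, 61.3]
ee_rot: [180.0, -0.0, 93.4]
force: [0.1, 0.7, 0.3]
gripper_width: 21.6
gripper_force: 0.0
time_s: 9.48
ee_pos: [558.4, 92.4, 61.4]
ee_rot: [180.0, -0.0, 93.4]
force: [-0.4, -0.8, -0.2]
gripper_width: 21.6
gripper_force: 0.0
```

```bash
python3 -m crank '[{"dx":0,"dy":0,"dz":-0.002,"yaw":0},{"dx":0,"dy":0,"dz":0,"yaw":0},{"dx":0,"dy":0,"dz":0,"yaw":0},{"dx":0,"dy":0,"dz":0,"yaw":0},{"dx":0,"dy":0,"dz":0,"yaw":0}]' 0 35
python3 - <<'E'
from h import *
# bar path in hinge plane: x along deck from hinge, z above deck top
def bar(th,ph):
    th,ph=np.radians([th,ph]); e=np.array([-np.cos(th),np.sin(th)]); n=np.array([np.sin(th),np.cos(th)])
    return 83*e-5*n+45*(np.cos(ph)*e+np.sin(ph)*n)
L=[(0,p) for p in(0,12,24,36,48,60,72,82)]+[(t,82-42*t/84) for t in (6,12,18,24,30,36,42,48,54,60,66,72,78,84)]
pv=None
for th,ph in L:
    b=bar(th,ph)
    if pv is not None:
        d=b-pv; print(th,round(ph),b.round(1),"dx %.4f dy %.4f dz %.4f"%(d[0]*np.cos(A0)/800,d[0]*np.sin(A0)/800,d[1]/800))
    pv=b
E
```

```text
time_s: 10.1
ee_pos: [558.1, 92.4, 59.5]
ee_rot: [-180.0, 0.0, 93.4]
force: [-1.1, -0.2, -1.1]
gripper_width: 6.8
gripper_force: 35.0
0 12 [-127.     4.4] dx 0.0012 dy 0.0001 dz 0.0117
0 24 [-124.1   13.3] dx 0.0036 dy 0.0002 dz 0.0112
0 36 [-119.4   21.5] dx 0.0059 dy 0.0004 dz 0.0102
0 48 [-113.1   28.4] dx 0.0079 dy 0.0005 dz 0.0087
0 60 [-105.5   34. ] dx 0.0095 dy 0.0006 dz 0.0069
0 72 [-96.9  37.8] dx 0.0107 dy 0.0007 dz 0.0048
0 82 [-89.3  39.6] dx 0.0095 dy 0.0006 dz 0.0022
6 79 [-87.   48.5] dx 0.0028 dy 0.0002 dz 0.0112
12 76 [-83.8  57.3] dx 0.0040 dy 0.0002 dz 0.0110
18 73 [-79.7  65.9] dx 0.0051 dy 0.0003 dz 0.0107
24 70 [-74.7  74.1] dx 0.0062 dy 0.0004 dz 0.0102
30 67 [-68.9  81.8] dx 0.0073 dy 0.0004 dz 0.0097
36 64 [-62.3  89.1] dx 0.0083 dy 0.0005 dz 0.0090
42 61 [-54.9  95.7] dx 0.0092 dy 0.0006 dz 0.0083
48 58 [-46.8 101.6] dx 0.0100 dy 0.0006 dz 0.0074
54 55 [-38.2 106.8] dx 0.0108 dy 0.0007 dz 0.0065
60 52 [-29.  111.1] dx 0.0115 dy 0.0007 dz 0.0054
66 49 [-19.3 114.6] dx 0.0121 dy 0.0007 dz 0.0043
72 46 [ -9.3 117.1] dx 0.0125 dy 0.0008 dz 0.0032
78 43 [  1.  118.7] dx 0.0129 dy 0.0008 dz 0.0020
84 40 [ 11.5 119.3] dx 0.0131 dy 0.0008 dz 0.0008
```

The bar is held at 35 N. Now I flip the ring.

```bash
python3 -m crank '[{"dx":0.0012,"dy":0.0001,"dz":0.0117,"yaw":0},{"dx":0.0036,"dy":0.0002,"dz":0.0112,"yaw":0},{"dx":0.0059,"dy":0.0004,"dz":0.0102,"yaw":0},{"dx":0.0079,"dy":0.0005,"dz":0.0087,"yaw":0},{"dx":0.0095,"dy":0.0006,"dz":0.0069,"yaw":0},{"dx":0.0107,"dy":0.0007,"dz":0.0048,"yaw":0},{"dx":0.0095,"dy":0.0006,"dz":0.0022,"yaw":0},{"dx":0,"dy":0,"dz":0,"yaw":0},{"dx":0,"dy":0,"dz":0,"yaw":0}]'
```

```text
time_s: 11.22
ee_pos: [597.3, 94.7, 106.6]
ee_rot: [179.9, 0.0, 93.4]
force: [-4.6, -0.9, 6.6]
gripper_width: 6.9
gripper_force: 35.0
```

```bash
python3 -m crank '[{"dx":0.0028,"dy":0.0002,"dz":0.0112,"yaw":0},{"dx":0.0040,"dy":0.0002,"dz":0.0110,"yaw":0},{"dx":0,"dy":0,"dz":0,"yaw":0}]'
```

```text
time_s: 11.6
ee_pos: [602.1, 95.0, 121.9]
ee_rot: [-179.9, 0.0, 93.4]
force: [-3.2, -1.0, -7.5]
gripper_width: 7.0
gripper_force: 35.0
```

```bash
python3 -m crank '[{"dx":0.0051,"dy":0.0003,"dz":0.0107,"yaw":0},{"dx":0.0062,"dy":0.0004,"dz":0.0102,"yaw":0},{"dx":0.0073,"dy":0.0004,"dz":0.0097,"yaw":0},{"dx":0.0083,"dy":0.0005,"dz":0.009,"yaw":0},{"dx":0.0092,"dy":0.0006,"dz":0.0083,"yaw":0},{"dx":0.01,"dy":0.0006,"dz":0.0074,"yaw":0},{"dx":0,"dy":0,"dz":0,"yaw":0}]'
python3 - <<'E'
from h import *
im=eyes.grab_frame("side"); cv2.imwrite("pics/s1.png",im[:,:,::-1])
E
```

```text
time_s: 12.48
ee_pos: [640.2, 97.5, 167.8]
ee_rot: [179.9, -0.0, 93.4]
force: [-5.8, -0.7, -6.2]
gripper_width: 7.3
gripper_force: 35.0
```

View pics/s1.png

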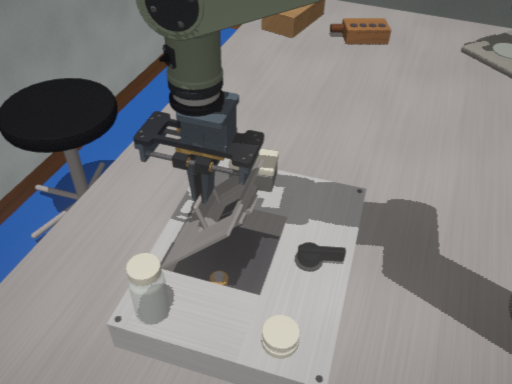

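The hatch is about 48° open, lifted by the ring, and the jar, dishes and box stand where they were. I continue.

```bash
python3 -m crank '[{"dx":0.0108,"dy":0.0007,"dz":0.0065,"yaw":0},{"dx":0.0115,"dy":0.0007,"dz":0.0054,"yaw":0},{"dx":0.0121,"dy":0.0007,"dz":0.0043,"yaw":0},{"dx":0.0125,"dy":0.0008,"dz":0.0032,"yaw":0},{"dx":0.0129,"dy":0.0008,"dz":0.0020,"yaw":0},{"dx":0.0131,"dy":0.0008,"dz":0.0008,"yaw":0},{"dx":0,"dy":0,"dz":0,"yaw":0},{"dx":0,"dy":0,"dz":0,"yaw":0}]'
python3 - <<'E'
from h import *
s=telemetry.state(); H=np.array([686.2,99.8])
b=np.array([(s["ee_pos"][0]-H[0])*np.cos(A0)+(s["ee_pos"][1]-H[1])*np.sin(A0), s["ee_pos"][2]-65])
def bar(v):
    th,ph=v; e=np.array([-np.cos(th),np.sin(th)]); n=np.array([np.sin(th),np.cos(th)])
    return 83*e-5*n+45*(np.cos(ph)*e+np.sin(ph)*n)
for o in((0,0),(3,0),(-3,0),(0,3),(0,-3)): print(np.degrees(least_squares(lambda v:bar(v)-b-np.array(o),[1.4,.7]).x))
E
```

```text
time_s: 13.52
ee_pos: [698.1, 101.2, 186.2]
ee_rot: [179.9, -0.0, 93.4]
force: [-6.8, -0.6, -5.8]
gripper_width: 7.3
gripper_force: 35.0
[85.96544572 34.50121812]
[87.70813164 33.48187669]
[84.29799578 35.27804807]
[89.37429759 24.05868301]
[83.38555993 42.71881973]
```

The hatch is at about 85°. I let go with a small opening and lift off, then check with the side view numerically.

```bash
python3 -m crank '[{"dx":0,"dy":0,"dz":0,"yaw":0},{"dx":0,"dy":0,"dz":0,"yaw":0},{"dx":0,"dy":0,"dz":0,"yaw":0},{"dx":0,"dy":0,"dz":0,"yaw":0}]' 0.15
python3 -m crank '[{"dx":0,"dy":0,"dz":0.015,"yaw":0},{"dx":0.002,"dy":0,"dz":0.02,"yaw":0},{"dx":0.006,"dy":0,"dz":0.03,"yaw":0},{"dx":0.006,"dy":0,"dz":0.05,"yaw":0},{"dx":0,"dy":0,"dz":0.05,"yaw":0},{"dx":0,"dy":0,"dz":0,"yaw":0}]'
```

```text
time_s: 14.02
ee_pos: [698.2, 101.1, 184.6]
ee_rot: [179.9, -0.0, 93.4]
force: [0.8, -0.4, 0.2]
gripper_width: 13.9
gripper_force: 0.0
time_s: 14.78
ee_pos: [710.3, 101.2, 321.8]
ee_rot: [179.4, -0.0, 93.4]
force: [-0.2, 0.6, 0.0]
gripper_width: 13.3
gripper_force: 0.0
```

Run:
```python
from h import *
im=eyes.grab_frame("side"); g=cv2.GaussianBlur(cv2.cvtColor(im,cv2.COLOR_RGB2GRAY),(0,0),1).astype(np.float32); c=eyes.calibration("side")
R=np.array([[np.cos(A0),-np.sin(A0)],[np.sin(A0),np.cos(A0)]]); M=np.array([551,91])
gx=cv2.Sobel(g,cv2.CV_32F,1,0);gy=cv2.Sobel(g,cv2.CV_32F,0,1)
for th in range(60,104,2):
    t=np.radians(th); 
    def P(y,r): return proj("side",np.array([*(M+R@[135-r*np.cos(t),y]),65+r*np.sin(t)]),c)
    def score(a,b):
        n=np.array([-(b-a)[1],(b-a)[0]]);n/=np.hypot(*n); s=np.linspace(.05,.95,60)
        p=(a+s[:,None]*(b-a)).astype(np.float32)
        return abs((cv2.remap(gx,p[None,:,0],p[None,:,1],1)*n[0]+cv2.remap(gy,p[None,:,0],p[None,:,1],1)*n[1]).mean())
    print(th,P(-90,170).round(),"free %.0f left %.0f right %.0f"%(score(P(-90,170),P(90,170)),score(P(90,10),P(90,170)),score(P(-90,40),P(-90,170))))
s0=cv2.cvtColor(cv2.imread("pics/s1.png"),cv2.COLOR_BGR2GRAY).astype(float)
d=np.abs(s0-cv2.cvtColor(im,cv2.COLOR_RGB2GRAY))
for n,(x0,x1,y0,y1) in dict(jar=(125,170,260,325),dish=(260,305,315,355),knob=(290,350,240,275)).items(): print(n,d[y0:y1,x0:x1].mean())
```

```text
60 [243. 142.] free 10 left 5 right 39
62 [240. 140.] free 23 left 14 right 6
64 [237. 138.] free 14 left 26 right 2
66 [234. 137.] free 40 left 7 right 23
68 [231. 135.] free 22 left 20 right 50
70 [228. 133.] free 7 left 7 right 44
72 [225. 132.] free 47 left 11 right 40
74 [221. 130.] free 29 left 21 right 49
76 [218. 129.] free 25 left 41 right 48
78 [215. 127.] free 76 left 71 right 21
80 [211. 126.] free 119 left 114 right 53
82 [208. 125.] free 41 left 106 right 25
84 [205. 124.] free 2 left 42 right 55
86 [201. 123.] free 11 left 9 right 48
88 [198. 122.] free 2 left 8 right 39
90 [195. 122.] free 1 left 14 right 40
92 [192. 121.] free 3 left 7 right 29
94 [188. 120.] free 1 left 15 right 16
96 [185. 120.] free 3 left 10 right 13
98 [182. 120.] free 0 left 2 right 11
100 [179. 120.] free 0 left 2 right 9
102 [175. 119.] free 4 left 1 right 8
jar 10.392478632478632
dish 10.358888888888888
knob 7.353809523809524
```

The free-edge and left-edge fits both peak at 80–82°, so the hatch stands open, the robot is clear and the deck items are unchanged. I hand in.

```bash
python3 -c "
from workcell import ticket; print(ticket.job_done())"
```

```text
the job is handed in; nothing more can be done
None
```

I turned the knob to its notch at about 1.31 rad, then flipped up the ring and lifted the hatch by it to about 80°; I let go with the robot clear and nothing on the deck seen to move, and handed in after about 15 s.

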